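Flip the inspection loupe over the tube coupon

TASK

Two identical flip-over loupe stands are screwed to the bench, both with the magnifier tipped back. On the stand whose white cradle holds the short steel tube, tip the magnifier forward past its snap point so that it springs down and lies flat over the tube. Leave the tube lying in its cradle and the magnifier of the empty stand tipped back.

Things in the scene. Friction and masses are not known exactly. Their poses are not given: they have to be found in the camera images.
- loupe_stand: Stand with the tube, fixed to the bench: dark steel base 130 (x) x 84 (y) x 12 mm, two white cradle blocks, grey hinge post at the back (+x) 60 mm wide, 75 high. Origin: centre of the base's underside, z up. The black flap's hinge axis lies along y through x = +45, z = 65 mm. Tipped back, the flap leans to +x, tab end at x = +103, z = 164 mm; upright 180 high; flipped, it lies to -x, tab end x = -70.
- loupe (a joint): Angle (rad) of this stand's flap: 0 tipped back (start), 0.53 upright, 2.1 level over the tube (stop). A spring drives it from the snap point 1.05 to the nearer stop within 1 s. On y = 0 of the stand: arm, lens frame 48 mm across, 9 thick, 62 from the hinge axis, then tab 24 wide, 8 thick, 83 to 115 from the axis. Push the tab to the stand's -x: 2 to 3 N at first, then less.
- spare_loupe (a joint): Angle (rad) of the flap of the other, identical stand, whose cradle is empty; same meaning. It starts at 0 (tipped back) and stays so. The stands' origins are at least 0.19 m apart; this one too reaches 180 mm height at most.
- coupon: Plain steel tube, 10 mm in diameter, 90 mm long, lying loose along the stand's y in the slots of the two white cradle blocks, 17 mm in front (-x) of the stand's origin, its top 34 mm above the bench. Origin: middle of the tube's underside.

How it is judged:
By the outcome, as a careful person would: the job done as asked, in the order asked, and still so for the second after the job is handed in, with the robot touching nothing.
It also fails if it takes over 29 s, if anything falls off the work surface, if the arm or the gripper's body presses on something with over 40 N, if the wrist force passes 120 N, or if a joint passes its speed limit or range.

ROBOT

A 6-joint arm with a two-finger parallel gripper is mounted at the origin on a cart in front of the work surface, level with it; the furniture and walls round the work are solid. World frame = base frame: x ahead of the robot, y to its left, z up, the work surface at z = 0. Lengths are in mm, angles in rad, forces in N, time in s.
With the tool pointing down it reaches from about 350 to 850 mm from the base axis. Payload 8.1 kg.
Tool frame: the origin (TCP) lies on the centre line of the jaws, within the pads' length; the fingertips stand 14 mm ahead of it and the grasp point (between the pads) lies 5 mm behind it; z points along the fingers, y is the direction in which the jaws open and shut (so a half turn about z gives the same grasp; the last joint's range is limited). The gripper opens to 85 mm and grips with 20 to 120 N. Pads are 22 mm wide; open, the fingers measure 114 mm over their backs; the gripper's body (76 mm by 85 mm) begins 54 mm behind the grasp point. The pads swing forward as they close: fully open they stand 13 mm farther back than shut.
Start: joints at [-1.377, 0.13, 1.488, -0, 1.523, -0.085], TCP at [165.142, -576.831, 245.292] pointing down, gripper open.
Joint ranges: [-2.96, 2.96], [-0.89, 2.26], [0.02, 2.5], [-1.34, 4.48], [0, 2.73], [-2.66, 2.66]. Speed limits (rad/s): [2.39, 2.39, 2.79, 3.14, 3.14, 3.14].

INTERFACE

Orientations are given as a unit quaternion [w, x, y, z].
In Python, from plant import * gives the robot as it stands. The module is installed in compiled form; this text tells all that it offers.
- The arm moves only by the tool play_rows, never from a script. Its argument "commands" is one flat list of numbers, 6 for each row, row after row: the shift along the world's x, y, z each as a share of 500 mm, from -1 to 1, then the turn, a rotation vector about the world's x, y, z each as a share of 60 degrees, from -1 to 1. In form: [dx, dy, dz, ax, ay, az, dx, dy, dz, ax, ay, az, ...]. A call has 1 to 12 rows; each row shifts and turns the pose as measured when the row begins; what a row does not reach is not made up. A row lasts 1/12 s, in which the tool goes at most 41.7 mm and 7.16 degrees, less where a joint would pass 70% of its speed; a pose out of reach is approached as far as the arm can. A call with a number of a shift or a turn outside -1 to 1 is refused whole. A call with a gripper value outside its range is refused whole. "grip" is the opening, from -1 (shut) to 1 (fully open), so that 0 is half open, set as the call begins (left out, the last holds). The fingers move at their own pace and stop on an object; "force" is the grip in N (left out, the last holds). Time passes only in rows, so rows that do not move let the fingers close. It gives the time, the measured TCP pose, the force and the opening at its end, in the units of the state.
- read_state(): the state, without advancing time (a new reading comes with each control period).
- grab_frame(name): name is "scene" or "side" or "wrist"; returns the picture (400x640x3 uint8, red, green, blue); there is no depth.
- camera_info(name): a dict with "fx", "fy", "cx", "cy" (pixels), "k1" (the pictures are not rectified: a ray, as slopes to the right and down, at radius r is drawn at 1 + k1 r^2 times it, then the intrinsics apply), "rvec" (rotation vector, rad) and "tvec" (3), from world to camera coordinates, as OpenCV has them; the wrist camera has in their place "T_tool_cam" (4x4, takes a point from camera to tool coordinates, whose origin is the TCP and whose axes are the flange's). Camera axes: x right, y down, z forward; pixel columns grow to the right and rows downward; lengths in mm; the calibration is good to about 2 mm. A picture is of the moment at which its call begins: read the wrist's pose just before it. camera_info takes no time and is no camera call.
- hand_in(): hands the job in, once; it reports no verdict.
The state is a dict: "clock": time; "qpos": joint angles; "qd": joint speeds; "tau": joint torques, N m; "ee_pos": TCP position; "ee_rot": TCP orientation; "wrist_force": force on the tool from outside, world axes, zero at the start; "wrist_torque": the same for the moment, N m; "width": finger opening in mm.
Only numpy, scipy, OpenCV 4.12 (cv2) and the standard library are available. Lean on these libraries where they do the work, as an engineer would, in place of code of your own. Each camera call takes 0.05 s, during which the arm holds its last target. There are 200 camera calls.

## Working session

There is one attempt and no reset: what is moved stays moved. The work goes in short steps, Python scripts to look and compute and a tool call to move; the robot and the scene stay as the last step left them, time stands still between calls to the robot, and variables do not carry over. Pictures are saved under pics/ and viewed, on a budget of 10 in all, crops included, one or two more only if the job needs it, and the job is handed in when it is done.

Besides the shell and the picture viewer there is one more tool, called after "Request:" as a command line: name --argument value ..., lists and objects as JSON in quotes. play_rows: Moves the arm, as the interface text tells. Its arguments: {"type":"object","properties":{"commands":{"type":"array","items":{"type":"number","minimum":-1,"maximum":1}},"grip":{"type":"number"},"force":{"type":"number"}},"required":["commands"]}

```bash
mkdir -p pics; python3 - <<'E'
from plant import *
import cv2
for n in("scene","side"):
    cv2.imwrite(f"pics/{n}0.png",grab_frame(n)[:,:,::-1]); print(n,camera_info(n))
s=read_state();print(s["clock"],s["ee_pos"],s["ee_rot"],s["width"])
E
```

```text
scene {'fx': 382.2078388521106, 'fy': 382.2078388521106, 'cx': 306.28882554274895, 'cy': 201.69549119387617, 'k1': -0.06743432083649692, 'rvec': array([ 0.66818373, -2.38085009,  1.4355683 ]), 'tvec': array([361.95531727, 228.43407558, 524.93444165])}
side {'fx': 388.8270033914584, 'fy': 388.8270033914584, 'cx': 316.73774763131235, 'cy': 199.54227405246428, 'k1': -0.010193672422027305, 'rvec': array([ 2.29153647, -0.33182085,  0.11705114]), 'tvec': array([-528.0662325 ,   53.56708696,  912.37199982])}
0.1 [ 165.05488551 -576.34834843  244.31929606] [-8.53359062e-04  9.90298916e-01  1.38950810e-01 -4.13573953e-05] 85.54470032577827
```

View pics/scene0.png

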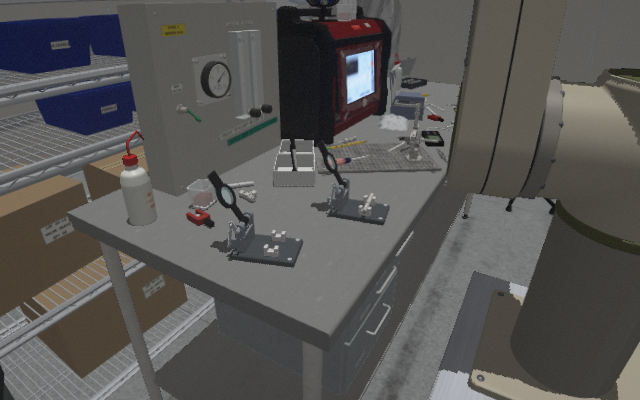

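View pics/side0.png

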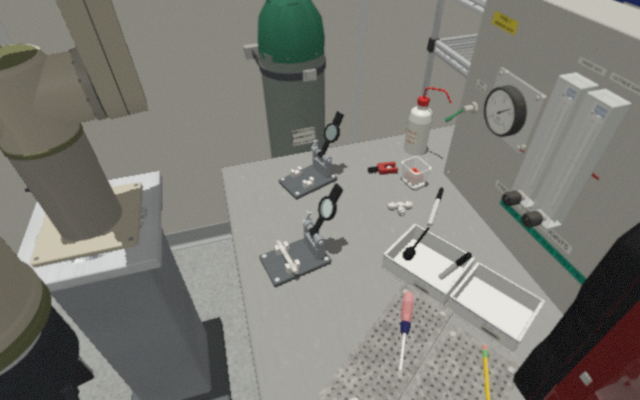

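The tube lies in the stand at scene (357,208) / side (292,258). The stand at scene (268,248) / side (308,180) is empty. I'll enlarge both views of the tube stand.

```bash
python3 - <<'E'
import cv2,numpy as np
a=cv2.imread("pics/scene0.png")[135:235,300:400];b=cv2.imread("pics/side0.png")[180:290,255:355]
a=cv2.resize(a,(400,400),interpolation=cv2.INTER_CUBIC);b=cv2.resize(b,(400,440),interpolation=cv2.INTER_CUBIC)
c=np.zeros((440,800,3),np.uint8);c[:400,:400]=a;c[:,400:]=b
cv2.imwrite("pics/crop1.png",cv2.convertScaleAbs(c,alpha=1.6))
E
```

```text
(no output)
```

View pics/crop1.png

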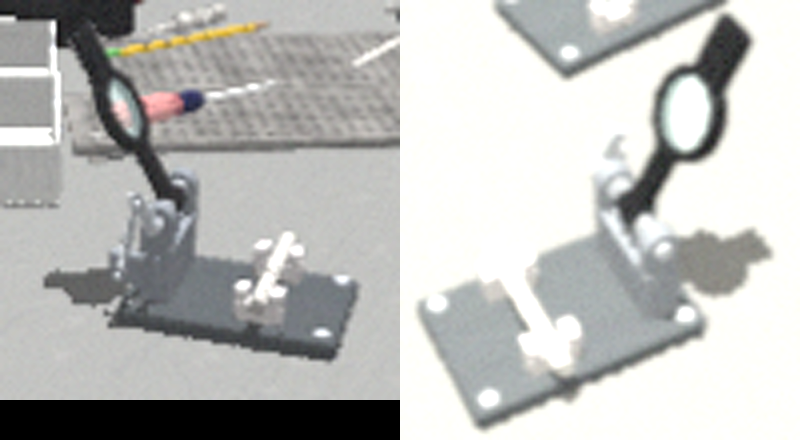

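Marks at 4x: base corners, lens centre and tab end can all be read in both views. I'll fit the stand's pose to them.

```bash
cat > h.py <<'E'
from plant import *
import numpy as np,cv2
from scipy.optimize import least_squares
def proj(n,P):
    c=camera_info(n);X=cv2.Rodrigues(c["rvec"])[0]@np.asarray(P,float).T+c["tvec"][:,None]
    u=X[:2]/X[2];u=u*(1+c["k1"]*(u**2).sum(0));return np.c_[c["fx"]*u[0]+c["cx"],c["fy"]*u[1]+c["cy"]]
def place(p,P):
    c,s=np.cos(p[2]),np.sin(p[2]);return np.asarray(P,float)@np.array([[c,s,0],[-s,c,0],[0,0,1]])+[p[0],p[1],p[3]]
E
python3 - <<'E'
from h import *
L=(76.3,0,118.5);T=(103,0,164)
o={"scene":[((-65,-42,12),(383.2,221.7)),((-65,42,12),(389.2,205.7)),((65,-42,12),(329.5,213.7)),(L,(331.5,163)),(T,(321.,143))],
"side":[((-65,-42,12),(260,256.7)),((-65,42,12),(275.5,285)),((65,42,12),(331.2,260.5)),(L,(327.5,207.5)),(T,(338.7,186.5))]}
f=lambda p:np.concatenate([(proj(n,place(p,[a for a,_ in v]))-[b for _,b in v]).ravel() for n,v in o.items()])
for y0 in(-1,0,1):
    r=least_squares(f,[500,-300,y0,0]);print(r.x.round(3),r.cost)
print(f(r.x).reshape(-1,2).round(1))
for q in[(103,0,164),(45,0,65),(-70,0,65),(-17,0,34)]:print(q,place(r.x,[q]).round(1))
c=camera_info
for n in o:
    k=c(n);print(n,(-cv2.Rodrigues(k["rvec"])[0].T@k["tvec"]).round())
# spare base centre from picture: intersect with z=0 via solve
g=lambda p:np.concatenate([proj("scene",[[p[0],p[1],15]])[0]-(266,248),proj("side",[[p[0],p[1],15]])[0]-(308,180)])
print("spare",least_squares(g,[500,-600]).x)
E
```

```text
[ 4.35072e+02 -2.52724e+02  1.33000e-01 -1.35970e+01] 1957.1040632079275
[ 4.35072e+02 -2.52724e+02  1.33000e-01 -1.35970e+01] 1957.1040633234961
[ 4.35072e+02 -2.52724e+02  1.33000e-01 -1.35970e+01] 1957.1040639485072
[[  4.7 -12.6]
 [ -9.8  19.9]
 [  8.1 -14.4]
 [ -2.8   2.6]
 [ -2.7   2.6]
 [ 14.7  31.2]
 [-13.7 -27.4]
 [-13.4 -22. ]
 [  3.1   7.5]
 [  4.7   7.4]]
(103, 0, 164) [[ 537.2 -239.1  150.4]]
(45, 0, 65) [[ 479.7 -246.8   51.4]]
(-70, 0, 65) [[ 365.7 -262.    51.4]]
(-17, 0, 34) [[ 418.2 -255.    20.4]]
scene [122. 494. 448.]
side [ 346. -761.  645.]
spare [521.24912502  -6.24625413]
```

```bash
python3 - <<'E'
from h import *
L=(76.3,0,118.5);T=(103,0,164)
o={"scene":[((-65,42,12),(383.2,221.7)),((-65,-42,12),(389.2,205.7)),((65,42,12),(329.5,213.7)),(L,(331.5,163)),(T,(321.,143))],
"side":[((-65,42,12),(260,256.7)),((-65,-42,12),(275.5,285)),((65,-42,12),(331.2,260.5)),(L,(327.5,207.5)),(T,(338.7,186.5))]}
f=lambda p:np.concatenate([(proj(n,place(p,[a for a,_ in v]))-[b for _,b in v]).ravel() for n,v in o.items()])
r=least_squares(f,[500,-300,0,0]);print(r.x.round(3),r.cost)
print(f(r.x).reshape(-1,2).round(1))
for a in(0,.53,1.05,1.5):
    t=np.arctan2(99,58)+a
    for R in(99,115):print(a,R,place(r.x,[(45+R*np.cos(t),0,65+R*np.sin(t))]).round(1))
E
```

```text
[ 4.29996e+02 -2.51140e+02  2.16000e-01 -2.82900e+00] 12.805815535056565
[[ 0.5 -0.1]
 [-0.1 -0.9]
 [-1.5 -1.3]
 [-2.  -0.1]
 [-2.3 -0.1]
 [-2.  -0. ]
 [-1.4  1.1]
 [ 0.6 -0.1]
 [-1.1  1.6]
 [-0.1  0.6]]
0 99 [[ 522.8 -230.8  147.6]]
0 115 [[ 530.7 -229.1  161.4]]
0.53 99 [[ 474.  -241.5  161.2]]
0.53 115 [[ 473.9 -241.5  177.2]]
1.05 99 [[ 425.9 -252.   148.1]]
1.05 115 [[ 418.1 -253.7  162. ]]
1.5 99 [[ 394.2 -259.   118.1]]
1.5 115 [[ 381.3 -261.8  127.2]]
```

```bash
python3 - <<'E'
from h import *
def bench(n,px,z=0):
    return least_squares(lambda p:proj(n,[[p[0],p[1],z]])[0]-px,[500,-300]).x.round()
for n,px in[("scene",(335,140)),("scene",(185,187)),("scene",(275,185)),("scene",(315,185)),("side",(520,380)),("side",(385,250)),("side",(495,340)),("side",(460,175))]:print(n,px,bench(n,px))
print(proj("side",[[585,-217,150],[585,-217,250]]),proj("scene",[[585,-217,150],[585,-217,250]]))
E
```

```text
scene (335, 140) [ 726. -694.]
scene (185, 187) [ 893. -132.]
scene (275, 185) [ 689. -270.]
scene (315, 185) [ 596. -327.]
side (520, 380) [ 722. -593.]
side (385, 250) [ 622. -278.]
side (495, 340) [ 724. -522.]
side (460, 175) [ 909. -100.]
[[362.73750962 182.16441825]
 [365.99526895 139.52724124]] [[295.80046603 144.96559004]
 [295.16835295 102.06024802]]
```

Request:
play_rows --commands '[0.06,0.05,0.01,0,0,0,0.06,0.05,0.01,0,0,0,0.06,0.05,0,0,0,0,0.06,0.05,0,0,0,0]' --grip -1

```text
clock: 0.43
ee_pos: [281.0, -476.2, 251.2]
ee_rot: [-0.003, 0.991, 0.133, -0.002]
wrist_force: [0.3, 0.2, 0.1]
width: 38.6
```

Request:
play_rows --commands '[0.06,0.05,0,0,0,0,0.06,0.05,0,0,0,0,0.06,0.05,0,0,0,0,0.06,0.05,0,0,0,0,0.06,0.05,0,0,0,0,0.06,0.05,0,0,0,0,0.06,0.05,0,0,0,0,0.06,0.05,0,0,0,0,0.06,0.05,0,0,0,0,0.05,0.05,0,0,0,0,0,0,0,0,0,0]'

```text
clock: 1.35
ee_pos: [589.7, -203.6, 246.1]
ee_rot: [-0.006, 0.991, 0.134, -0.003]
wrist_force: [0.9, -1.2, -0.0]
width: 0.1
```

```bash
python3 - <<'E'
from h import *
a=[grab_frame(n)[:,:,::-1] for n in("scene","side")]
a=[cv2.resize(a[0][60:230,240:440],(400,340),interpolation=cv2.INTER_CUBIC),cv2.resize(a[1][120:290,250:450],(400,340),interpolation=cv2.INTER_CUBIC)]
cv2.imwrite("pics/c2.png",cv2.convertScaleAbs(np.hstack(a),alpha=1.5));print(read_state()["ee_pos"])
E
```

```text
[ 586.83661612 -207.35259362  245.99959048]
```

View pics/c2.png

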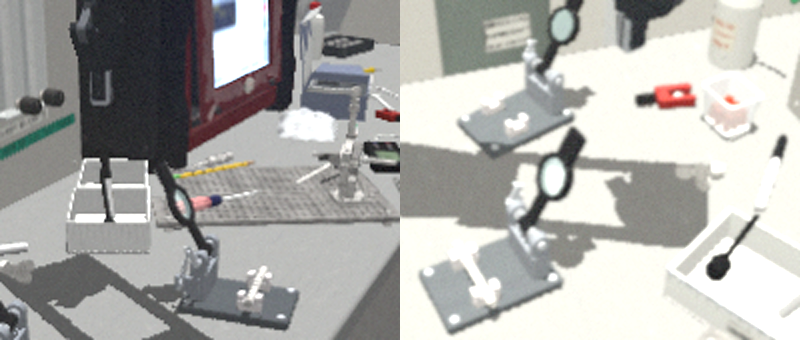

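The gripper tip is at side crop (630,40), about where the model predicts. The tab end is at scene crop (160,165). Next I go down behind the tab.

Request:
play_rows --commands '[0,-0.01,-0.056,0,0,0,0,-0.01,-0.056,0,0,0,0,0,-0.056,0,0,0,0,0,0,0,0,0]'

```text
clock: 1.78
ee_pos: [584.9, -221.7, 161.7]
ee_rot: [-0.003, 0.991, 0.133, -0.003]
wrist_force: [-1.6, 1.3, -1.6]
width: -0.1
```

```bash
python3 - <<'E'
from h import *
a=[grab_frame(n)[:,:,::-1] for n in("scene","side")]
a=[cv2.resize(a[0][80:220,260:400],(400,400),interpolation=cv2.INTER_CUBIC),cv2.resize(a[1][130:270,260:400],(400,400),interpolation=cv2.INTER_CUBIC)]
cv2.imwrite("pics/c3.png",cv2.convertScaleAbs(np.hstack(a),alpha=1.7));print(read_state()["ee_pos"])
E
```

```text
[ 587.50112457 -222.7404463   167.79980888]
```

View pics/c3.png

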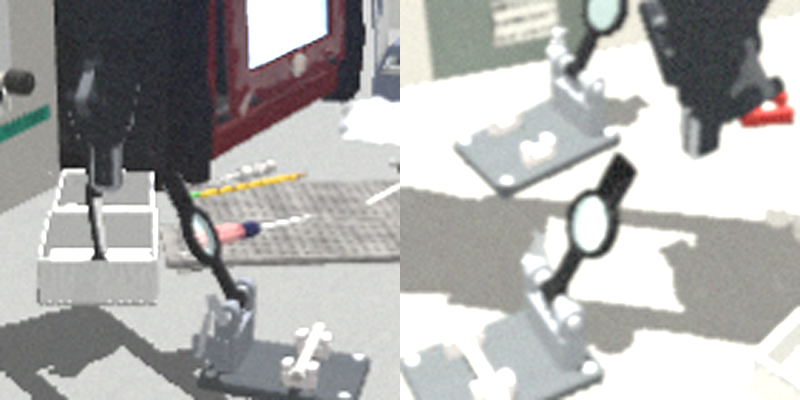

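The finger tip (scene crop (105,180), side crop (702,150)) is behind the tab, clear of it and in line. Now I push along the stand's -x.

Request:
play_rows --commands '[-0.024,-0.004,-0.008,0,0,0,-0.024,-0.004,0,0,0,0,-0.02,-0.004,0,0,0,0,-0.016,-0.004,0,0,0,0,-0.016,-0.004,0,0,0,0,-0.016,-0.004,0,0,0,0,-0.016,-0.004,0,0,0,0]'

```text
clock: 2.47
ee_pos: [527.7, -240.4, 183.3]
ee_rot: [0.004, 0.991, 0.132, 0.014]
wrist_force: [3.2, 3.4, 3.4]
width: -0.0
```

```bash
python3 - <<'E'
from h import *
a=[grab_frame(n)[:,:,::-1] for n in("scene","side")]
a=[cv2.resize(a[0][80:220,260:400],(400,400),interpolation=cv2.INTER_CUBIC),cv2.resize(a[1][130:270,260:400],(400,400),interpolation=cv2.INTER_CUBIC)]
cv2.imwrite("pics/c4.png",cv2.convertScaleAbs(np.hstack(a),alpha=1.7));s=read_state();print(s["ee_pos"],s["wrist_force"])
E
```

```text
[ 527.29156423 -241.12091449  183.42637914] [4.61232359 4.3411047  8.03980156]
```

View pics/c4.png

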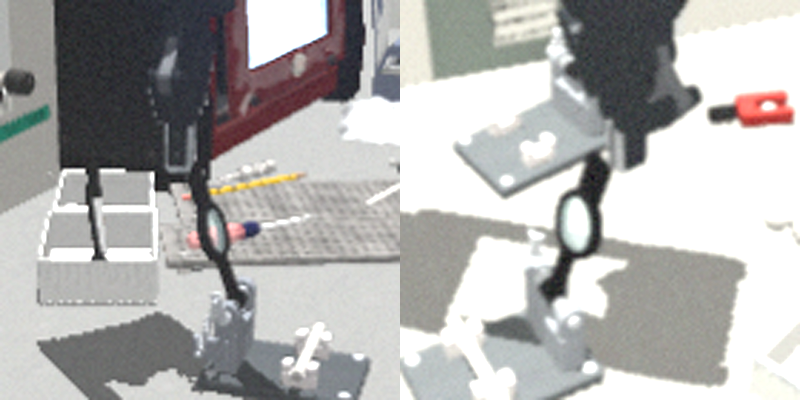

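The tab has swung partly up, to about 0.3 rad, and is in contact. However, the tool drifted up 16 mm and off to -y by about 9 mm. I'll correct this while continuing.

Request:
play_rows --commands '[-0.008,0.008,-0.012,0,0,0,-0.012,0.006,-0.012,0,0,0,-0.012,0,-0.01,0,0,0,-0.012,0,-0.008,0,0,0]'

```text
clock: 2.9
ee_pos: [522.2, -242.1, 185.2]
ee_rot: [0.019, 0.991, 0.131, 0.035]
wrist_force: [4.4, 8.5, 11.7]
width: 0.3
```

```bash
python3 - <<'E'
from h import *
from scipy.spatial.transform import Rotation as R
s=read_state()
for k in s:print(k,np.round(s[k],3))
w=s["ee_rot"];print(R.from_quat([*w[1:],w[0]]).as_matrix().round(3))
a=[grab_frame(n)[:,:,::-1] for n in("scene","side")]
a=[cv2.resize(a[0][0:220,240:400],(400,550),interpolation=cv2.INTER_CUBIC),cv2.resize(a[1][50:270,240:400],(400,550),interpolation=cv2.INTER_CUBIC)]
cv2.imwrite("pics/c5.png",cv2.convertScaleAbs(np.hstack(a),alpha=1.9,beta=15));s=read_state();print(s["ee_pos"],s["wrist_force"])
E
```

```text
clock 2.9
qpos [-0.532  0.027  1.71   0.014  1.327  0.773]
qd [-0.056 -0.188  0.172  0.03  -0.111 -0.068]
tau [ -5.427 -42.17  -42.857  -3.611  -0.241   0.073]
ee_pos [ 522.222 -242.09   185.183]
ee_rot [0.019 0.991 0.131 0.035]
wrist_force [ 4.411  8.512 11.725]
wrist_torque [ 1.394 -0.849  0.02 ]
width 0.323
[[ 0.963  0.258  0.074]
 [ 0.261 -0.965 -0.028]
 [ 0.064  0.046 -0.997]]
[ 521.83687939 -241.9868786   185.14062143] [ 5.65659465  6.63436256 15.24559967]
```

View pics/c5.png

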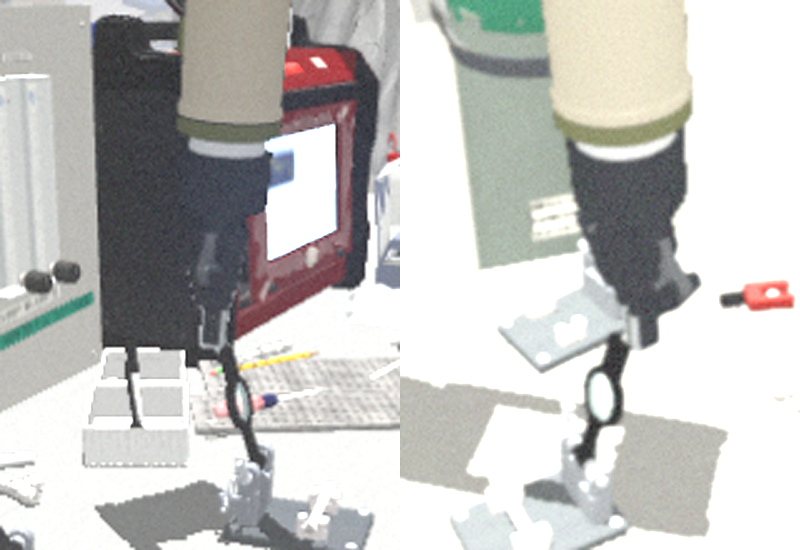

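```bash
python3 - <<'E'
from h import *
p=[430,-251.1,.216,-1.5]
pt=lambda a,R,y=0:place(p,[(45+R*np.cos(1.041+a),y,65+R*np.sin(1.041+a))])
off={n:proj(n,pt(0,62))[0]-b for n,b in(("scene",(331.5,163)),("side",(327.5,207.5)))}
for a in np.arange(0,.6,.1):
    print(a.round(1),*[(proj(n,pt(a,62))[0]-off[n]).round(1) for n in off],pt(a,115).round())
s=read_state();w=s["ee_rot"]
from scipy.spatial.transform import Rotation as R
z=R.from_quat([*w[1:],w[0]]).as_matrix()[:,2];t=s["ee_pos"]+14*z
print("tip",t.round(),*[((proj(n,[t])[0]-o)*2.5).round() for n,o in(("scene",(240,0)),("side",(240,50)))])
E
```

```text
0.0 [331.5 163. ] [327.5 207.5] [[ 531. -229.  163.]]
0.1 [333.8 162.1] [325.  207.4] [[ 521. -231.  168.]]
0.2 [336.3 161.5] [322.4 207.6] [[ 510. -233.  172.]]
0.3 [338.8 161.1] [319.7 208. ] [[ 500. -236.  175.]]
0.4 [341.4 161. ] [316.9 208.7] [[ 488. -238.  178.]]
0.5 [344.1 161.1] [314.1 209.6] [[ 477. -241.  178.]]
tip [ 523. -242.  171.] [212. 344.] [242. 346.]
```

The model puts the flap at about 0.2 rad, with the finger tip (z 171) riding on the tab's end corner at z 172. Friction lifted the compliant arm. I'll back off, level the tool, go lower and push again.

Request:
play_rows --commands '[0.03,0.01,0,0.014,0.035,0,0.04,0.01,0,0.014,0.035,0,0.04,0.01,0,0,0,0,0,0,0,0,0,0]'

```text
clock: 3.33
ee_pos: [579.1, -228.2, 190.5]
ee_rot: [0.001, 0.992, 0.13, 0.002]
wrist_force: [1.3, -0.3, 0.1]
width: -0.0
```

Request:
play_rows --commands '[0,0.01,-0.04,0,0,0,0,0.008,-0.03,0,0,0,0,0,-0.016,0,0,0,0,0,0,0,0,0,0,0,0,0,0,0]'

```text
clock: 3.75
ee_pos: [579.5, -221.0, 148.3]
ee_rot: [0.003, 0.991, 0.13, 0.002]
wrist_force: [-0.6, 0.1, 0.2]
width: 0.0
```

Now a few rows at a time, biased downward.

Request:
play_rows --commands '[-0.024,-0.003,-0.004,0,0,0,-0.024,-0.003,0,0,0,0,-0.024,-0.003,0,0,0,0,-0.02,-0.003,-0.004,0,0,0]'

```text
clock: 4.08
ee_pos: [534.6, -229.1, 148.8]
ee_rot: [0.005, 0.991, 0.13, 0.005]
wrist_force: [5.6, 2.1, 4.9]
width: -0.2
```

Request:
play_rows --commands '[-0.024,-0.003,-0.008,-0.005,-0.01,0,-0.024,-0.003,-0.008,0,0,0,-0.024,-0.003,-0.008,0,0,0]'

```text
clock: 4.33
ee_pos: [509.3, -236.9, 153.1]
ee_rot: [0.015, 0.991, 0.13, 0.025]
wrist_force: [5.9, 0.7, 13.8]
width: -0.4
```

Request:
play_rows --commands '[-0.024,-0.003,-0.008,0.01,0.03,0,-0.024,-0.003,-0.008,0.01,0.03,0,-0.024,-0.003,-0.006,0.01,0.03,0]'

```text
clock: 4.58
ee_pos: [478.4, -244.9, 154.8]
ee_rot: [-0.001, 0.991, 0.13, -0.01]
wrist_force: [2.3, 0.1, -1.8]
width: -0.0
```

Request:
play_rows --commands '[-0.024,-0.005,-0.004,0,-0.01,0,-0.024,-0.005,0,0,0,0,-0.02,-0.004,0,0,0,0,-0.016,-0.004,0,0,0,0]'

```text
clock: 4.92
ee_pos: [436.3, -256.8, 158.3]
ee_rot: [0.002, 0.992, 0.13, -0.003]
wrist_force: [0.7, 0.7, -0.2]
width: 0.3
```

Request:
play_rows --commands '[-0.016,-0.003,-0.004,0,0,0,-0.016,-0.003,0,0,0,0,-0.016,-0.002,0,0,0,0,-0.01,0,0,0,0,0,0,0,0,0,0,0]'

```text
clock: 5.33
ee_pos: [403.1, -262.4, 157.5]
ee_rot: [0.003, 0.992, 0.129, -0.002]
wrist_force: [0.5, -0.3, -0.4]
width: -0.1
```

```bash
python3 - <<'E'
from h import *
a=[grab_frame(n)[:,:,::-1] for n in("scene","side")]
a=[cv2.resize(a[0][60:280,200:400],(400,440),interpolation=cv2.INTER_CUBIC),cv2.resize(a[1][90:310,220:420],(400,440),interpolation=cv2.INTER_CUBIC)]
cv2.imwrite("pics/c6.png",cv2.convertScaleAbs(np.hstack(a),alpha=1.6,beta=10))
E
```

```text
(no output)
```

View pics/c6.png

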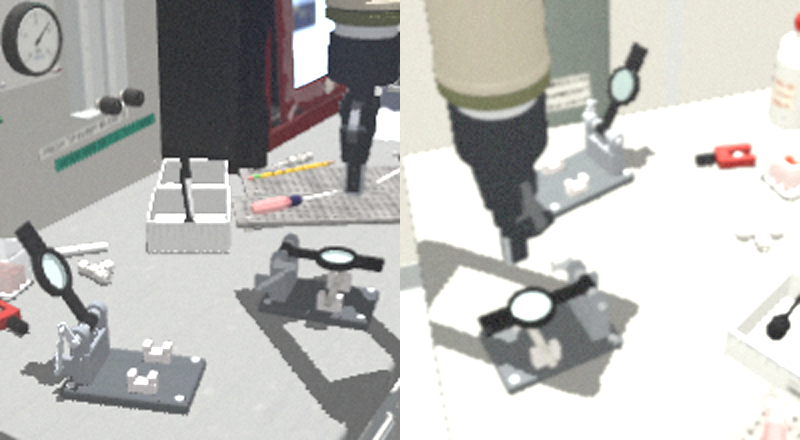

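The loupe is down over the tube (scene crop (335,258), side crop (530,308)), and the spare is still tipped back. I'll lift the arm clear and check the tube.

Request:
play_rows --commands '[0,0,0.06,0,0,0,0,0,0.06,0,0,0,-0.02,-0.06,0.03,0,0,0,-0.02,-0.06,0,0,0,0,-0.02,-0.06,0,0,0,0,0,-0.06,0,0,0,0,0,0,0,0,0,0,0,0,0,0,0,0]'

```text
clock: 6.1
ee_pos: [374.9, -385.2, 235.9]
ee_rot: [0.003, 0.991, 0.132, -0.002]
wrist_force: [0.4, 0.9, 0.7]
width: 0.1
```

```bash
python3 - <<'E'
from h import *
a=[grab_frame(n)[:,:,::-1] for n in("scene","side")]
a=[cv2.resize(a[0][140:240,300:400],(400,400),interpolation=cv2.INTER_CUBIC),cv2.resize(a[1][200:300,250:350],(400,400),interpolation=cv2.INTER_CUBIC)]
cv2.imwrite("pics/c7.png",cv2.convertScaleAbs(np.hstack(a),alpha=1.3))
p=[430,-251.1,.216,-1.5]
for n,o in(("scene",(300,140)),("side",(250,200))):print(n,((proj(n,place(p,[(-17,-45,29),(-17,45,29),(-70,0,65)]))-o)*4).round())
E
```

```text
scene [[281. 219.]
 [252. 287.]
 [364. 209.]]
side [[185. 287.]
 [110. 166.]
 [ 41. 218.]]
```

View pics/c7.png

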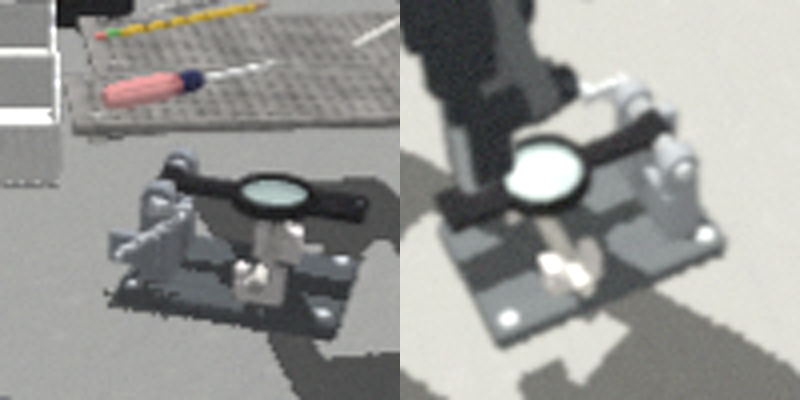

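The tab end is at scene crop (365,207) against (364,209) predicted for level. The tube runs from the near block (side crop (575,280)) up under the lens, as predicted. Handing in.

```bash
python3 -c "
from plant import *
hand_in();print(read_state()['clock'])"
```

```text
the job is handed in; nothing more can be done
the job is handed in; nothing more can be done
```

I tipped the magnifier on the stand with the tube past its snap point. It now lies flat over the tube. I handed the job in at about 6 s on the robot's clock, with the arm lifted clear and touching nothing.

- **First push:** this one failed. Friction carried the finger up until it rode on the end of the tab. I backed off, levelled the tool, went about 40 mm lower and pushed again, and the magnifier snapped over. The highest wrist force I read was about 18 N.
- **Magnifier:** in the last picture its tab end is within about 1 pixel (scene view) of where a level flap should be. I took no side-view reading of it, since the gripper stood close by in that view.
- **Tube:** it shows in its cradle at the expected place. The lens hides part of it, and I judged this by eye.
- **Empty stand:** its magnifier was still tipped back just after the snap. I did not picture it again after the arm moved away, and nothing went near it.

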